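Put the collimation station in order

ROBOT

A 7-joint arm with a two-finger parallel gripper is mounted at the origin on the work surface. World frame = base frame: x ahead of the robot, y to its left, z up, the work surface at z = 0. Lengths are in m, angles in rad, forces in N, time in s.
With the tool pointing down it reaches from about 0.35 to 0.9 m from the base axis. Payload 19.9 kg.
Tool frame: the origin (TCP) lies between the finger pads; the fingertips stand 11 mm ahead of it and the grasp point (between the pads) lies 8 mm behind it; z points along the fingers, y is the direction in which the jaws open and shut (so a half turn about z gives the same grasp; the last joint's range is limited). The gripper opens to 94 mm and grips with 3 to 60 N. Pads are 16 mm wide; open, the fingers measure 119 mm over their backs; the gripper's body (75 mm by 177 mm) begins 78 mm behind the grasp point.
Start: joints at [-1.244, 0.417, -0.01, 1.614, 0.005, 1.111, -0.053], TCP at [0.225, 0.583, 0.216] pointing down, gripper open.
Joint ranges: [-2.81, 2.81], [-0.39, 2.02], [-1.27, 1.25], [0.06, 2.57], [-1.19, 4.33], [0.19, 2], [-2.82, 2.82]. Speed limits (rad/s): [1.89, 1.89, 2.39, 2.39, 3.01, 3.01, 3.01].

INTERFACE

Orientations are given as a unit quaternion [x, y, z, w].
In Python, from station import bot gives the robot as it stands.
- The arm moves only by the tool servo_tool, never from a script. Its argument "commands" is one flat list of numbers, 5 for each row, row after row: the shift along the world's x, y, z in m, then the turn about the world's z in rad, then the closure, from 0 (fully open) to 1 (shut). In form: [dx, dy, dz, yaw, jaw, dx, dy, dz, yaw, jaw, ...]. A call has 1 to 12 rows; each row shifts and turns the commanded pose from where the row before left it; what a row does not reach is not made up. A row lasts 1/10 s, in which the tool goes at most 50 mm and 8.59 degrees, less where a joint would pass 70% of its speed; a pose out of reach is approached as far as the arm can. A call is refused whole if a number of a shift passes 0.05 or a number of a turn 0.15, either way. A call with a gripper value outside its range is refused whole. The fingers move at their own pace and stop on an object; "force" is the grip in N (left out, the last holds). Time passes only in rows, so rows that do not move let the fingers close. It gives the time, the measured TCP pose, the force and the opening at its end, in the units of the state.
- bot.sense(): the state, without advancing time (a new reading comes with each control period).
- bot.snapshot(name): name is "scene" or "top"; returns the picture (400x640x3 uint8, blue, green, red); there is no depth.
- bot.camera_model(name): a dict with "mtx" (3x3 intrinsics, pixels), "k1" (the pictures are not rectified: a ray, as slopes to the right and down, at radius r is drawn at 1 + k1 r^2 times it, then the intrinsics apply), "R" (3x3) and "t" (3): a world point X has camera coordinates R X + t. Camera axes: x right, y down, z forward; pixel columns grow to the right and rows downward; lengths in m; the calibration is good to about 2 mm. A picture is of the moment at which its call begins. camera_model takes no time and is no camera call.
- bot.hand_in(): hands the job in, once; it reports no verdict.
Trained networks look in the newest picture that a camera, given by its name, has taken for a name from the list of things; names that differ only in an ending like _2 or _b are one class to them, and where a whole thing is asked for, a point or a joint stands for the part that bears it (a point fixed in the world has none). Each returns a list of dicts, best first, with "confidence" (0 to 1); they miss things now and then, are a little off and sometimes report something else, mostly with a low value. They report only what shows in the picture. A call takes as long as a camera call. They do not tell look-alikes from the thing itself.
- bot.regions_of(label, camera): "mask" (400x640 bool, what is visible of it) and "bbox" ([centre column, centre row, width, height] in pixels, round what is visible of it).
The state is a dict: "t": time; "joints": joint angles; "joint_vel": joint speeds; "tau": joint torques, N m; "tool_pos": TCP position; "tool_rot": TCP orientation; "ft_force": force on the tool from outside, world axes, zero at the start; "torque": the same for the moment, N m; "gripper_width": finger opening in m.
Only numpy, scipy, OpenCV 4.12 (cv2) and the standard library are available. Lean on these libraries where they do the work, as an engineer would, in place of code of your own. Each camera call takes 0.05 s, during which the arm holds its last target.

TASK

Sort the parts on the collimation shelf into their trays: stand both silver eyepieces upright in the long dark wooden tray, one in each bay, lay the bronze spacer ring flat in the red tray and the green Moon filter flat, glass up, in the blue tray, and put the yellow dust plug in the white tray. Set the eyepieces and the filter down without dropping them, since they are glass, and do not move the black funnel on its cup. Leave everything released and at rest.

Things in the scene. Friction and masses are not known exactly. Their poses are not given: they have to be found in the camera images.
- eyepiece_long: Silver eyepiece barrel standing upright, 54 mm tall: lower 22 mm is 32 mm across, from 25 mm to the top it is 40 mm across with thin dark grip lines; bare silver top around a 28 mm dark lens; the taller of the two eyepieces. About 110 g. Round, so its yaw is of no account. Origin: centre of its underside; z up along its axis.
- eyepiece_short: Silver eyepiece barrel standing upright, 44 mm tall: lower 22 mm is 32 mm across, from 25 mm to the top it is 40 mm across with thin dark grip lines; black rim and 22 mm dark lens seen from above; the shorter of the two eyepieces. About 110 g. Round, so its yaw is of no account. Origin: centre of its underside; z up along its axis.
- spacer_ring: Bronze spacer ring lying flat: 42 mm outside, 30 mm bore, 14 mm high, about 60 g. Origin: centre of its underside; z up along its axis.
- moon_filter: Moon filter lying flat: black round cell 42 mm across and 12 mm high, with dark green glass 35 mm across on top; about 35 g. Origin: centre of its underside; z up.
- dust_plug: Yellow rubber dust plug standing on its flange: flange 42 mm across and 6 mm high, above it a body tapering from 33 mm to 31 mm across, 28 mm tall in all; about 30 g. Origin: centre of its underside; z up along its axis.
- eyepiece_tray: Long dark wooden tray for the eyepieces, fixed to the shelf, 160 mm along its x (roughly away from the robot) and 110 mm along its y. Floor 4 mm thick; walls 4 mm thick, tops 12 mm above the shelf. A 4 mm divider across the middle, as high as the walls, makes two bays, each 74 x 102 mm inside, centred at x = +39 mm and x = -39 mm. Origin: centre of its underside; z up.
- ring_tray: Open square tray, 124 x 124 mm outside and 116 x 116 mm inside, fixed to the shelf, red, for the spacer ring. Floor 4 mm thick, walls 4 mm thick with their tops 12 mm above the shelf. Origin: centre of its underside; z up, x and y along its sides (x roughly away from the robot).
- filter_tray: Open square tray, 124 x 124 mm outside and 116 x 116 mm inside, fixed to the shelf, blue, for the Moon filter. Floor 4 mm thick, walls 4 mm thick with their tops 12 mm above the shelf. Origin: centre of its underside; z up, x and y along its sides (x roughly away from the robot).
- plug_tray: Open square tray, 124 x 124 mm outside and 116 x 116 mm inside, fixed to the shelf, white, for the dust plug. Floor 4 mm thick, walls 4 mm thick with their tops 12 mm above the shelf. Origin: centre of its underside; z up, x and y along its sides (x roughly away from the robot).
- funnel: Bystander, not to be disturbed: black funnel, 84 mm across at its mouth, sitting on a grey parts cup 76 mm across and 55 mm high; 105 mm tall in all, one loose piece, about 350 g, standing at the left or right end of the row of trays (a brown bottle stands at the other end). Origin: centre of the cup's underside; z up.
Things that resemble listed ones, but are neither listed nor needed, are in the scene too. Of the things like the moon_filter, leave any that is pink or purple; of the rest the smaller one is meant.

How it is judged:
At the end, for the whole second after the job is handed in: Eyepieces upright (0.15 rad) on the wooden tray's floor, one per bay (over 10 mm from the middle); ring flat in the red, filter flat, glass up, in the blue tray (0.15 rad); plug inside the white tray, any way up; all at rest (under 20 mm/s); funnel within 20 mm of its start (x of spacer_ring in the frame of ring_tray between -0.045 and 0.045 m and y of spacer_ring in the frame of ring_tray between -0.045 and 0.045 m and z of spacer_ring in the frame of ring_tray below 0.009 m and angle between each of spacer_ring, moon_filter, eyepiece_long, eyepiece_short's own z axis and vertical below 0.15 rad and x of moon_filter in the frame of filter_tray between -0.045 and 0.045 m and y of moon_filter in the frame of filter_tray between -0.045 and 0.045 m and z of moon_filter in the frame of filter_tray below 0.009 m and x of dust_plug in the frame of plug_tray between -0.058 and 0.058 m and y of dust_plug in the frame of plug_tray between -0.058 and 0.058 m and z of dust_plug in the frame of plug_tray below 0.04 m and x of eyepiece_long in the frame of eyepiece_tray between -0.068 and 0.068 m and y of eyepiece_long in the frame of eyepiece_tray between -0.045 and 0.045 m and z of each of eyepiece_long, eyepiece_short in the frame of eyepiece_tray below 0.009 m and x of eyepiece_short in the frame of eyepiece_tray between -0.068 and 0.068 m and y of eyepiece_short in the frame of eyepiece_tray between -0.045 and 0.045 m and ((x of eyepiece_long in the frame of eyepiece_tray above 0.01 m and x of eyepiece_short in the frame of eyepiece_tray below -0.01 m) or (x of eyepiece_short in the frame of eyepiece_tray above 0.01 m and x of eyepiece_long in the frame of eyepiece_tray below -0.01 m)) and linear speed of each of eyepiece_long, eyepiece_short, spacer_ring, moon_filter, dust_plug below 0.02 m/s and distance of funnel from where it was at the start of the episode below 0.02 m); the robot touches nothing.
It fails at once if the long eyepiece is dropped (falls freely faster than 0.6 m/s, about 2 cm) (linear speed of eyepiece_long above 0.6 m/s and contact force between eyepiece_long and the fingers below 0.01 N).
It fails at once if the short eyepiece is dropped (falls freely faster than 0.6 m/s, about 2 cm) (linear speed of eyepiece_short above 0.6 m/s and contact force between eyepiece_short and the fingers below 0.01 N).
It fails at once if the Moon filter is dropped (falls freely faster than 0.6 m/s, about 2 cm) (linear speed of moon_filter above 0.6 m/s and contact force between moon_filter and the fingers below 0.01 N).
It fails at once if the funnel is moved more than 20 mm (distance of funnel from where it was at the start of the episode above 0.02 m).
It also fails if it takes over 128 s, if anything falls off the work surface, if the arm or the gripper's body presses on something with over 40 N, if the wrist force passes 120 N, or if a joint passes its speed limit or range.

## Working session

There is one attempt and no reset: what is moved stays moved. The work goes in short steps, Python scripts to look and compute and a tool call to move; the robot and the scene stay as the last step left them, time stands still between calls to the robot, and variables do not carry over. Pictures are saved under pics/ and viewed, and the job is handed in when it is done.

Besides the shell and the picture viewer there is one more tool, called after "Call:" in YAML: its name, and indented under it one key for each argument. servo_tool: Moves the arm, as the interface text tells. Its arguments: {"type":"object","properties":{"commands":{"type":"array","items":{"type":"number"}},"force":{"type":"number"}},"required":["commands"]}

```bash
ls; mkdir -p pics
python3 - <<'E'
from station import bot
import cv2, numpy as np
print(bot.sense())
for n in ("scene","top"):
    im=bot.snapshot(n); cv2.imwrite(f"pics/{n}0.png",im)
    c=bot.camera_model(n); print(n,c, -np.array(c['R']).T@np.array(c['t']))
E
```

```text
pics
{'t': 0.0, 'joints': array([-1.24352063,  0.41796564, -0.01030154,  1.61418726,  0.00473317,
        1.11069705, -0.05295018]), 'joint_vel': array([-0.00023505,  0.00023647,  0.00091117, -0.0027924 ,  0.00089978,
       -0.00101984,  0.00152761]), 'tau': array([-4.47472976e-04, -8.51269627e+01,  6.38533272e-01, -4.25999200e+01,
       -4.88707423e-02,  1.86373416e-02,  7.67365077e-05]), 'tool_pos': array([0.22518334, 0.58262585, 0.215825  ]), 'tool_rot': array([ 1.83309595e-01,  9.83055040e-01, -6.15051934e-04, -5.25359705e-05]), 'ft_force': array([0.27008184, 0.44990263, 0.69578658]), 'torque': array([0.02043073, 0.02610569, 0.0171716 ]), 'gripper_width': 0.09387127720057194}
scene {'mtx': array([[393.61220232,   0.        , 315.39920987],
       [  0.        , 393.61220232, 197.19733286],
       [  0.        ,   0.        ,   1.        ]]), 'k1': 0.01681370760089621, 'R': array([[-4.73938229e-01,  8.80558065e-01, -2.21789440e-04],
       [ 5.56537398e-01,  2.99347048e-01, -7.75020948e-01],
       [-6.82384554e-01, -3.67435489e-01, -6.31935504e-01]]), 't': array([ 0.2478533 , -0.26428125,  1.3728194 ])} [1.2013403  0.36528515 0.66276479]
top {'mtx': array([[400.07767907,   0.        , 319.97255263],
       [  0.        , 400.07767907, 195.45799453],
       [  0.        ,   0.        ,   1.        ]]), 'k1': -0.016043501611972252, 'R': array([[ 0.0099345 , -0.99992392,  0.00731097],
       [-0.99223077, -0.01076429, -0.12394445],
       [ 0.12401372, -0.00602284, -0.99226223]]), 't': array([-0.02063744,  0.52066523,  1.27243781])} [ 0.35902535 -0.00736758  1.32727642]
```

View pics/scene0.png

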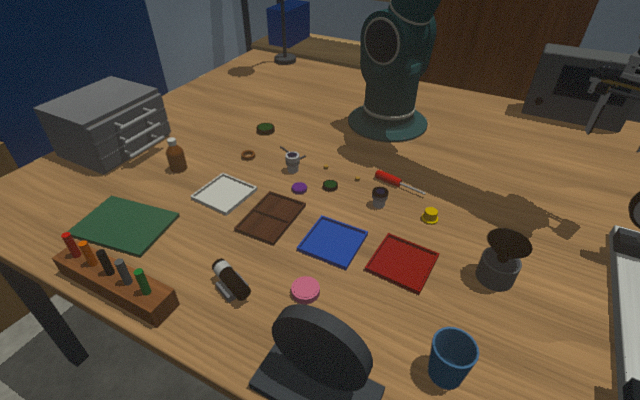

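View pics/top0.png

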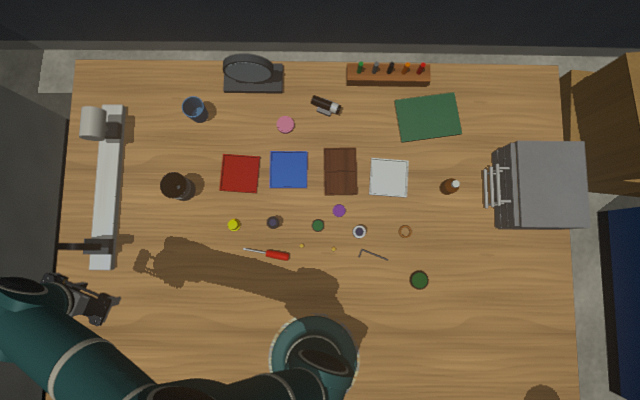

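```bash
cat > h.py <<'E'
from station import bot
import cv2, numpy as np
from scipy.optimize import minimize
def proj(X,n):
    c=bot.camera_model(n); P=np.asarray(X)@np.array(c['R']).T+np.array(c['t'])
    s=P[:,:2]/P[:,2:]; s=s*(1+c['k1']*(s**2).sum(1,keepdims=True)); M=np.array(c['mtx'])
    return s*[M[0,0],M[1,1]]+M[:2,2]
def ray(px,n,z):
    c=bot.camera_model(n); M=np.array(c['mtx'])
    d=(np.array(px,float)-M[:2,2])/[M[0,0],M[1,1]]; s=d.copy()
    for _ in range(10): s=d/(1+c['k1']*(s@s))
    R=np.array(c['R']);t=np.array(c['t']); C=-R.T@t; v=R.T@np.append(s,1)
    return C+v*(z-C[2])/v[2]
A=np.linspace(0,2*np.pi,40,endpoint=False)
def circ(r,z): return np.c_[r*np.cos(A),r*np.sin(A),0*A+z]
def box(a,b,h): return np.array([[sx*a/2,sy*b/2,z] for sx in(-1,1) for sy in(-1,1) for z in(0,h)])
# list of convex parts
MODEL=dict(
 eyepiece_long=[np.r_[circ(.016,0),circ(.016,.022)],np.r_[circ(.02,.025),circ(.02,.054)]],
 eyepiece_short=[np.r_[circ(.016,0),circ(.016,.022)],np.r_[circ(.02,.025),circ(.02,.044)]],
 spacer_ring=[np.r_[circ(.021,0),circ(.021,.014)]],
 moon_filter=[np.r_[circ(.021,0),circ(.021,.012)]],
 dust_plug=[np.r_[circ(.021,0),circ(.021,.006)],np.r_[circ(.0165,.006),circ(.0155,.028)]],
 eyepiece_tray=[box(.16,.11,.012)],ring_tray=[box(.124,.124,.012)],
 filter_tray=[box(.124,.124,.012)],plug_tray=[box(.124,.124,.012)],
 funnel=[np.r_[circ(.038,0),circ(.038,.055)],np.r_[circ(.042,.105),circ(.012,.055)]])
S=8
def sil(label,p,n,bb):
    x0,y0,w,h=bb; m=np.zeros((h*S,w*S),np.uint8); c,s=np.cos(p[2]),np.sin(p[2])
    for part in MODEL[label]:
        X=part@np.array([[c,s,0],[-s,c,0],[0,0,1]])+[p[0],p[1],p[3] if len(p)>3 else 0]
        q=(proj(X,n)+.5-[x0,y0])*S
        cv2.fillConvexPoly(m,cv2.convexHull(q.astype(np.float32)).round().astype(np.int32),1)
    return cv2.resize(m.astype(np.float32),(w,h),interpolation=cv2.INTER_AREA)
def fit(label,mask,n,yaw=False,z=0):
    ys,xs=np.nonzero(mask); pad=10
    x0,y0=max(xs.min()-pad,0),max(ys.min()-pad,0); x1,y1=min(xs.max()+pad,640),min(ys.max()+pad,400)
    bb=(x0,y0,x1-x0,y1-y0); t=mask[y0:y1,x0:x1].astype(np.float32)
    hz=max(p[:,2].max() for p in MODEL[label])/2+z
    i=ray([xs.mean(),ys.mean()],n,hz)
    f=lambda p: np.abs(sil(label,[p[0],p[1],p[2] if yaw else 0,z],n,bb)-t).sum()/t.sum()
    k=[i[0],i[1]]+([0.] if yaw else [])
    sim=np.array([k]+[np.array(k)+d for d in np.diag([.006,.006,.1][:len(k)])])
    r=minimize(f,k,method='Nelder-Mead',options=dict(initial_simplex=sim,xatol=1e-4,fatol=1e-4))
    return r.x,r.fun
E
cat > look.py <<'E'
from h import *
import sys
for n in ("top","scene"):
    bot.snapshot(n)
    for l in (sys.argv[1:] or MODEL):
        for d in bot.regions_of(l,n)[:4]:
            if d['confidence']<.2: continue
            x,e=fit(l,d['mask'],n,'tray' in l)
            print(n,l,round(d['confidence'],2),np.round(d['bbox'],0).astype(int),int(d['mask'].sum()),'->',x.round(4),round(e,2))
print(bot.sense()['t'])
E
python3 look.py
```

```text
top eyepiece_long 0.66 [361 232  14  14] 129 -> [ 0.4044 -0.1381] 0.08
top spacer_ring 0.44 [404 232  13   8] 48 -> [ 0.4109 -0.2926] 1.94
top moon_filter 0.72 [286 126  14  21] 231 -> [0.7666 0.1055] 0.43
top moon_filter 0.64 [419 280  20  19] 297 -> [ 0.2504 -0.3373] 0.5
top dust_plug 0.68 [234 225  10  16] 98 -> [0.4237 0.2688] 0.36
top eyepiece_tray 0.77 [338 169  34  56] 1581 -> [ 0.6088 -0.0797  0.0374] 0.04
top ring_tray 0.63 [237 175  38  38] 1394 -> [ 0.5968  0.2563 -0.0688] 0.03
top filter_tray 0.56 [289 169  42  35] 1351 -> [0.6127 0.0945 0.0007] 0.04
top plug_tray 0.72 [389 179  43  42] 1464 -> [ 0.588  -0.2423 -0.0609] 0.06
scene eyepiece_long 0.67 [295 163  16  20] 273 -> [ 0.409  -0.1357] 0.05
scene eyepiece_short 0.79 [379 196  13  23] 313 -> [0.4321 0.138 ] 0.08
scene moon_filter 0.9 [304 290  30  26] 649 -> [0.7727 0.1119] 0.45
scene moon_filter 0.75 [300 189  14  14] 162 -> [ 0.4784 -0.0746] 0.08
scene moon_filter 0.63 [330 186  13  11] 169 -> [ 0.4271 -0.0063] 0.07
scene moon_filter 0.49 [265 129  16  12] 212 -> [ 0.2624 -0.3302] 0.5
scene dust_plug 0.69 [427 217  17  21] 242 -> [0.4276 0.2686] 0.07
scene eyepiece_tray 0.67 [268 219  70  55] 2156 -> [ 0.6111 -0.0788  0.0152] 0.04
scene ring_tray 0.74 [403 264  77  62] 2781 -> [ 0.5982  0.2574 -0.0653] 0.04
scene filter_tray 0.55 [335 242  74  54] 2349 -> [0.6142 0.0937 0.0099] 0.04
scene funnel 0.58 [502 262  60  61] 2505 -> [0.5421 0.4405] 0.03
1.2
```

```bash
cat > ov.py <<'E'
from h import *
import sys
P=dict(eyepiece_long=(.407,-.137),eyepiece_short=(.432,.138),spacer_ring=(.409,-.288),moon_filter=(.427,-.006),dust_plug=(.427,.2688))
for n,(x0,y0,x1,y1),k in (("top",(215,195,415,295),4),("scene",(235,115,445,235),3.8)):
    im=bot.snapshot(n)
    c=cv2.resize(im[y0:y1,x0:x1],None,fx=k,fy=k,interpolation=cv2.INTER_CUBIC)
    for l,p in P.items():
        for part in MODEL[l]:
            q=(proj(part+[p[0],p[1],0],n)+.5-[x0,y0])*k
            cv2.polylines(c,[cv2.convexHull(q.astype(np.float32)).round().astype(np.int32)],True,(255,0,255),1)
    cv2.imwrite(f"pics/ov_{n}_{sys.argv[1]}.png",c)
E
python3 ov.py 1; python3 look.py spacer_ring eyepiece_short plug_tray
```

```text
top spacer_ring 0.55 [404 233  17   6] 25 -> [ 0.4082 -0.2942] 4.64
top plug_tray 0.81 [389 179  42  40] 1408 -> [ 0.5888 -0.2425 -0.0638] 0.03
scene eyepiece_short 0.67 [380 198  13  23] 277 -> [0.4348 0.138 ] 0.08
scene plug_tray 0.89 [224 194  65  41] 1504 -> [ 0.5911 -0.2401 -0.0639] 0.06
1.7
```

View pics/ov_top_1.png

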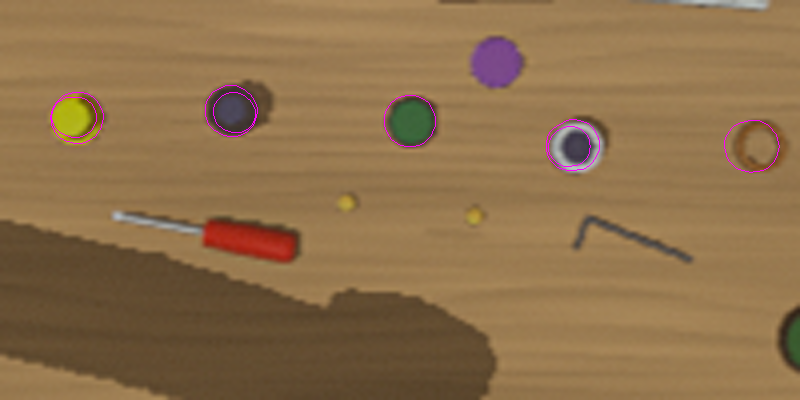

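View pics/ov_scene_1.png

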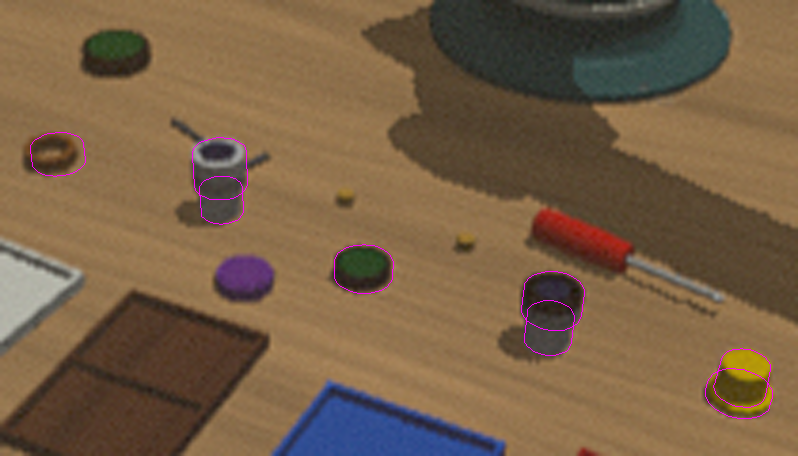

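Call:
servo_tool:
  commands: [0.025, -0.039, 0, 0.045, 0, 0.025, -0.039, 0, 0.045, 0, 0.025, -0.039, 0, 0.045, 0, 0.025, -0.039, 0, 0.045, 0, 0.025, -0.039, 0, 0.045, 0, 0.025, -0.039, 0, 0.045, 0, 0.025, -0.039, 0, 0.045, 0, 0.025, -0.039, 0, 0.045, 0, 0, 0, 0, 0, 0, 0, 0, 0, 0, 0]
  force: 15

```text
t: 2.7
tool_pos: [0.4257, 0.2703, 0.2166]
tool_rot: [0.005, 1.0, 0.0, 0.0]
ft_force: [-0.7, 1.3, -0.9]
gripper_width: 0.0941
```

```bash
python3 look.py spacer_ring eyepiece_short moon_filter dust_plug
```

```text
top eyepiece_short 0.7 [271 224   8  14] 131 -> [0.4312 0.1388] 0.07
top moon_filter 0.73 [417 279  19  16] 263 -> [ 0.2512 -0.3353] 0.44
top moon_filter 0.69 [286 126  14  21] 234 -> [0.7686 0.1098] 0.44
top moon_filter 0.48 [319 227  11  15] 138 -> [ 0.4245 -0.0065] 0.08
scene spacer_ring 0.66 [250 155  11   7] 77 -> [ 0.4088 -0.2933] 0.8
scene eyepiece_short 0.49 [381 197  14  21] 299 -> [0.4339 0.139 ] 0.08
scene moon_filter 0.75 [265 129  20  15] 205 -> [ 0.261  -0.3311] 0.49
scene moon_filter 0.64 [304 292  32  29] 682 -> [0.7742 0.1107] 0.48
scene moon_filter 0.5 [329 185  11  10] 155 -> [ 0.4288 -0.0056] 0.09
scene moon_filter 0.47 [300 189  13  13] 164 -> [ 0.4776 -0.0745] 0.07
scene dust_plug 0.51 [428 215  19  22] 249 -> [0.4269 0.2696] 0.06
3.2
```

Call:
servo_tool:
  commands: [0.001, -0.001, -0.035, 0, 0, 0, 0, -0.04, 0, 0, 0, 0, -0.04, 0, 0, 0, 0, -0.04, 0, 0, 0, 0, -0.025, 0, 0, 0, 0, -0.015, 0, 0, 0, 0, 0, 0, 0, 0, 0, 0, 0, 1, 0, 0, 0, 0, 1, 0, 0, 0, 0, 1, 0, 0, 0, 0, 1, 0, 0, 0, 0, 1]

```text
t: 4.4
tool_pos: [0.4265, 0.2701, 0.0218]
tool_rot: [0.004, 1.0, 0.0, 0.0]
ft_force: [0.1, 0.0, 0.4]
gripper_width: 0.0573
```

Call:
servo_tool:
  commands: [0, 0, 0, 0, 1, 0, 0, 0, 0, 1, 0, 0, 0.02, 0, 1]

```text
t: 4.7
tool_pos: [0.4252, 0.2692, 0.04]
tool_rot: [0.004, 1.0, -0.001, -0.001]
ft_force: [-0.4, 0.6, 0.6]
gripper_width: 0.0332
```

Call:
servo_tool:
  commands: [0, 0, 0, 0, 1, 0, 0, 0, 0, 1, 0, 0, 0.02, 0, 1, 0, 0, 0.02, 0, 1]

```text
t: 5.1
tool_pos: [0.4257, 0.2695, 0.0809]
tool_rot: [0.004, 1.0, -0.001, -0.001]
ft_force: [0.0, 0.5, 0.6]
gripper_width: 0.0019
```

```bash
python3 ov.py 2; python3 -c "
from h import *
print(bot.sense()['ft_force'],bot.sense()['gripper_width'])"
```

```text
[-0.34993282  0.23171975 -0.10687718] 0.0004650571192635638
```

View pics/ov_scene_2.png

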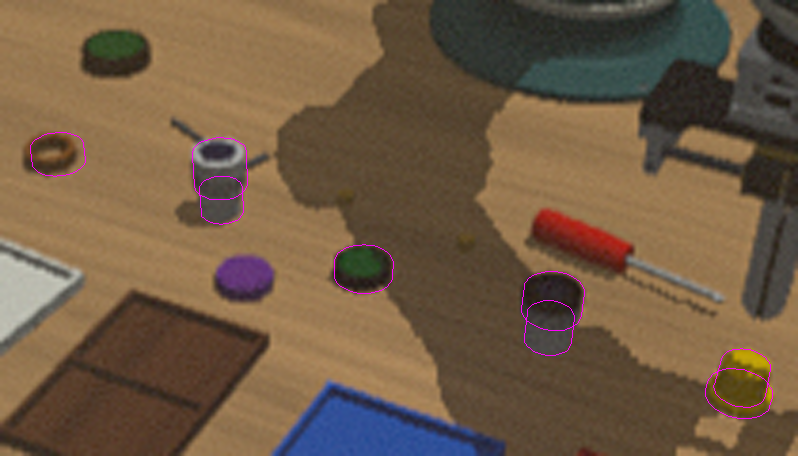

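Call:
servo_tool:
  commands: [0, 0, 0.02, 0, 0, 0, 0, 0.02, 0, 0, 0, 0, 0.02, 0, 0, 0, 0, 0.02, 0, 0, 0, 0, 0, 0, 0, 0, 0, 0, 0, 0, 0, 0, 0, 0, 0, 0, 0, 0, 0, 0, 0, 0, 0, 0, 0, 0, 0, 0, 0, 0, 0, 0, 0, 0, 0]

```text
t: 6.3
tool_pos: [0.4263, 0.2699, 0.1613]
tool_rot: [0.004, 1.0, -0.0, -0.0]
ft_force: [-0.3, 0.3, 0.3]
gripper_width: 0.0851
```

```bash
python3 look.py dust_plug
```

```text
scene dust_plug 0.7 [427 216  25  21] 236 -> [0.4279 0.2693] 0.09
6.5
```

Not moved. Descend again, close fully before lifting.

Call:
servo_tool:
  commands: [0, 0, -0.04, 0, 0, 0, 0, -0.04, 0, 0, 0, 0, -0.035, 0, 0, 0, 0, -0.025, 0, 0, 0, 0, 0, 0, 0, 0, 0, 0, 0, 0.8, 0, 0, 0, 0, 1, 0, 0, 0, 0, 1, 0, 0, 0, 0, 1, 0, 0, 0, 0, 1, 0, 0, 0, 0, 1, 0, 0, 0, 0, 1]

```text
t: 7.7
tool_pos: [0.4263, 0.27, 0.0215]
tool_rot: [0.004, 1.0, -0.0, 0.0]
ft_force: [1.0, 0.6, -0.3]
gripper_width: 0.0412
```

Call:
servo_tool:
  commands: [0, 0, 0, 0, 1, 0, 0, 0, 0, 1, 0, 0, 0, 0, 1, 0, 0, 0, 0, 1, 0, 0, 0, 0, 1]

```text
t: 8.2
tool_pos: [0.4263, 0.2699, 0.0214]
tool_rot: [0.004, 1.0, -0.0, -0.0]
ft_force: [-0.9, 0.6, 1.1]
gripper_width: 0.0314
```

Call:
servo_tool:
  commands: [0, 0, 0.04, 0, 1, 0, 0, 0.04, 0, 1, 0, 0, 0.04, 0, 1, 0.014, -0.042, 0, 0, 1, 0.014, -0.042, 0, 0, 1, 0.014, -0.042, 0, 0, 1, 0.014, -0.042, 0, 0, 1, 0.014, -0.042, 0, 0, 1, 0.014, -0.042, 0, 0, 1, 0.014, -0.042, 0, 0, 1, 0.014, -0.042, 0, 0, 1, 0.014, -0.042, 0, 0, 1]

```text
t: 9.4
tool_pos: [0.5526, -0.1098, 0.1414]
tool_rot: [0.004, 1.0, 0.0, 0.0]
ft_force: [0.3, 1.1, -0.0]
gripper_width: 0.0315
```

Call:
servo_tool:
  commands: [0.0125, -0.044, 0, 0, 1, 0.0125, -0.044, 0, 0, 1, 0.0125, -0.044, 0, 0, 1, 0, 0, -0.04, 0, 1, 0, 0, -0.04, 0, 1, 0, 0, -0.02, 0, 1, 0, 0, -0.014, 0, 1, 0, 0, 0, 0, 1, 0, 0, 0, 0, 0.4, 0, 0, 0, 0, 0.4, 0, 0, 0, 0, 0.4, 0, 0, 0, 0, 0.4]

```text
t: 10.6
tool_pos: [0.5902, -0.2401, 0.0282]
tool_rot: [0.004, 1.0, -0.0, 0.001]
ft_force: [-0.3, 0.2, -0.0]
gripper_width: 0.0561
```

Call:
servo_tool:
  commands: [0, 0, 0.02, 0, 0.4, 0, 0, 0.03, 0, 0, 0, 0, 0.04, 0, 0, 0, 0, 0.04, 0, 0]

```text
t: 11.0
tool_pos: [0.5895, -0.24, 0.159]
tool_rot: [0.004, 1.0, -0.0, -0.0]
ft_force: [0.1, -0.4, -0.7]
gripper_width: 0.0769
```

```bash
cat > shot.py <<'E'
from h import *
import sys
n,x0,y0,x1,y1,out=sys.argv[1],*map(int,sys.argv[2:6]),sys.argv[6]
k=min(780/(x1-x0),580/(y1-y0)); im=bot.snapshot(n)
cv2.imwrite(f"pics/{out}.png",cv2.resize(im[y0:y1,x0:x1],None,fx=k,fy=k,interpolation=cv2.INTER_CUBIC))
E
python3 shot.py scene 160 110 460 300 a1; python3 look.py spacer_ring
```

```text
scene spacer_ring 0.44 [249 153  10  17] 127 -> [ 0.4107 -0.2947] 0.11
11.25
```

View pics/a1.png

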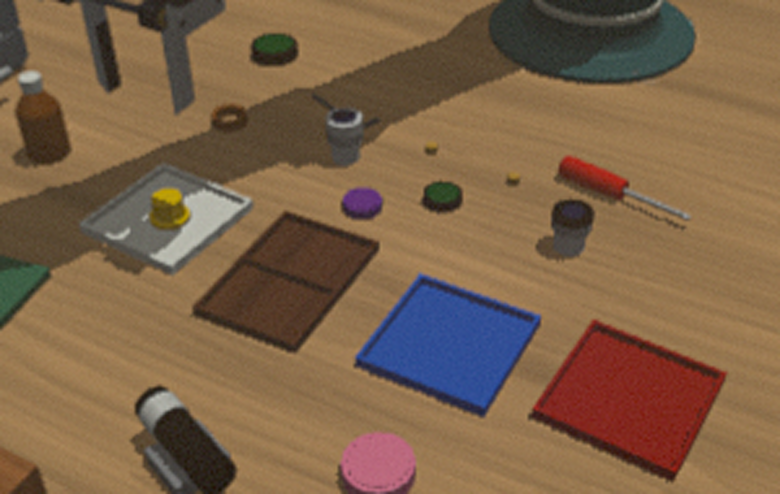

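Call:
servo_tool:
  commands: [-0.045, -0.0135, 0, 0, 0, -0.045, -0.0135, 0, 0, 0, -0.045, -0.0135, 0, 0, 0, -0.045, -0.0135, 0, 0, 0, 0, 0, 0, 0, 0, 0, 0, -0.04, 0, 0, 0, 0, -0.04, 0, 0, 0, 0, -0.035, 0, 0, 0, 0, -0.02, 0, 0, 0, 0, -0.01, 0, 0, 0, 0, 0, 0, 0.7, 0, 0, 0, 0, 1]

```text
t: 12.45
tool_pos: [0.4097, -0.294, 0.0122]
tool_rot: [0.004, 1.0, 0.0, -0.0]
ft_force: [-0.0, -0.2, 0.3]
gripper_width: 0.0812
```

Call:
servo_tool:
  commands: [0, 0, 0, 0, 1, 0, 0, 0, 0, 1, 0, 0, 0, 0, 1, 0, 0, 0, 0, 1, 0, 0, 0, 0, 1, 0, 0, 0, 0, 1, 0, 0, 0, 0, 1, 0, 0, 0, 0, 1]

```text
t: 13.25
tool_pos: [0.4098, -0.294, 0.0125]
tool_rot: [0.004, 1.0, -0.0, 0.0]
ft_force: [0.6, -0.3, 1.8]
gripper_width: 0.0412
```

Call:
servo_tool:
  commands: [0, 0, 0.02, 0, 1, 0, 0, 0.04, 0, 1, 0, 0, 0.04, 0, 1, 0, 0, 0.03, 0, 1, 0.0135, 0.0395, 0, 0, 1, 0.0135, 0.0395, 0, 0, 1, 0.0135, 0.0395, 0, 0, 1, 0.0135, 0.0395, 0, 0, 1, 0.0135, 0.0395, 0, 0, 1, 0.0135, 0.0395, 0, 0, 1, 0.0135, 0.0395, 0, 0, 1, 0.0135, 0.0395, 0, 0, 1]

```text
t: 14.45
tool_pos: [0.518, 0.0237, 0.1425]
tool_rot: [0.004, 1.0, 0.0, 0.0]
ft_force: [0.5, -0.4, -1.0]
gripper_width: 0.0414
```

Call:
servo_tool:
  commands: [0.0135, 0.0395, 0, 0, 1, 0.0135, 0.0395, 0, 0, 1, 0.0135, 0.0395, 0, 0, 1, 0.0135, 0.0395, 0, 0, 1, 0.0135, 0.0395, 0, 0, 1, 0.0125, 0.0375, 0, 0, 1, 0, 0, 0, 0, 1]

```text
t: 15.15
tool_pos: [0.5975, 0.2628, 0.1417]
tool_rot: [0.002, 1.0, 0.001, -0.0]
ft_force: [-1.0, -0.2, -0.8]
gripper_width: 0.0409
```

Call:
servo_tool:
  commands: [0, -0.005, -0.04, 0, 1, 0, 0, -0.04, 0, 1, 0, 0, -0.03, 0, 1, 0, 0, -0.014, 0, 1, 0, 0, 0, 0, 1, 0, 0, 0, 0, 0.35, 0, 0, 0, 0, 0.35, 0, 0, 0, 0, 0.35, 0, 0, 0, 0, 0.35, 0, 0, 0.02, 0, 0.35, 0, 0, 0.03, 0, 0, 0, 0, 0.04, 0, 0]

```text
t: 16.35
tool_pos: [0.5969, 0.2516, 0.1084]
tool_rot: [0.004, 1.0, -0.001, -0.001]
ft_force: [1.2, -0.1, 0.7]
gripper_width: 0.074
```

Call:
servo_tool:
  commands: [-0.041, -0.028, 0.02, 0, 0, -0.041, -0.028, 0, 0, 0, -0.041, -0.028, 0, 0, 0, -0.041, -0.028, 0, 0, 0, 0, 0, 0, 0, 0, 0, 0, 0, 0, 0]

```text
t: 16.95
tool_pos: [0.4365, 0.1417, 0.1279]
tool_rot: [0.005, 1.0, 0.0, 0.001]
ft_force: [0.4, 0.2, -0.2]
gripper_width: 0.094
```

```bash
python3 shot.py scene 230 110 480 300 a2; python3 look.py moon_filter eyepiece_short; python3 shot.py top 210 140 430 300 a3
```

```text
top moon_filter 0.55 [419 280  13  19] 277 -> [ 0.2568 -0.3363] 0.47
top moon_filter 0.52 [286 125  14  19] 215 -> [0.7674 0.1103] 0.39
top moon_filter 0.47 [319 224  13   9] 133 -> [ 0.4253 -0.0067] 0.07
top eyepiece_short 0.64 [238 170  36  37] 1158 -> [0.611  0.2883] 0.88
scene moon_filter 0.7 [267 129  19   9] 179 -> [ 0.2543 -0.3331] 0.42
scene moon_filter 0.64 [331 186  15  11] 168 -> [ 0.4295 -0.0046] 0.07
scene moon_filter 0.59 [304 288  33  27] 655 -> [0.774  0.1091] 0.46
scene moon_filter 0.48 [300 191  11  12] 121 -> [ 0.4758 -0.0748] 0.41
scene eyepiece_short 0.59 [381 197  13  23] 295 -> [0.4342 0.138 ] 0.06
scene eyepiece_short 0.5 [330 186  14   7] 142 -> [0.4547 0.0069] 0.92
17.3
```

View pics/a2.png

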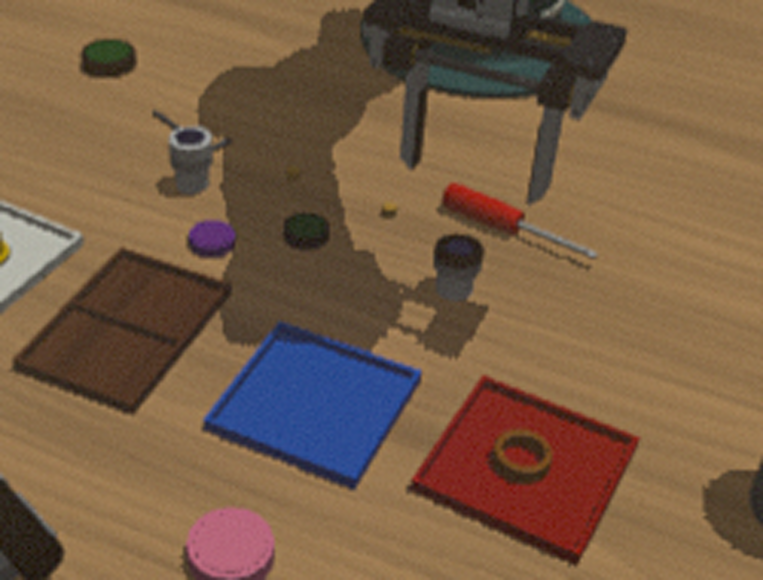

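View pics/a3.png

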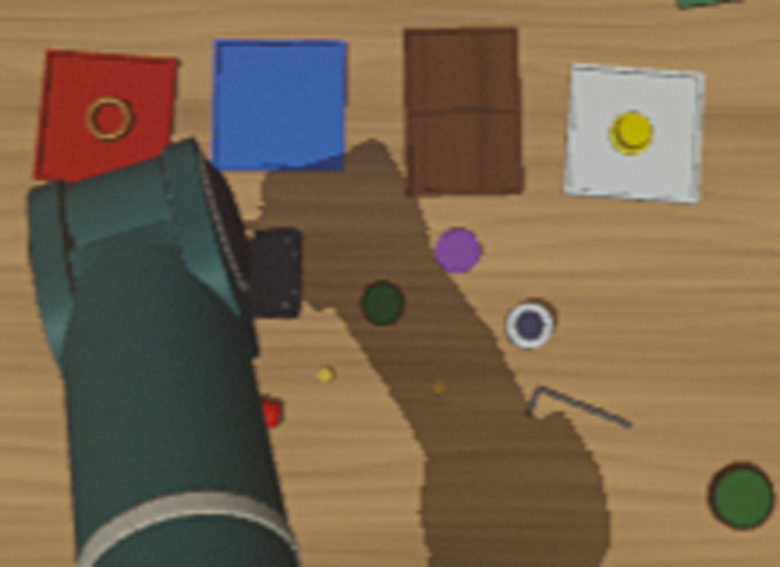

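Call:
servo_tool:
  commands: [0, -0.001, -0.04, 0, 0, 0, 0, -0.03, 0, 0, 0, 0, -0.02, 0, 0, 0, 0, -0.009, 0, 0, 0, 0, 0, 0, 0, 0, 0, 0, 0, 0.4, 0, 0, 0, 0, 0.45, 0, 0, 0, 0, 0.45, 0, 0, 0, 0, 0.5, 0, 0, 0, 0, 0.55]

```text
t: 18.35
tool_pos: [0.4366, 0.1409, 0.0284]
tool_rot: [0.004, 1.0, 0.0, 0.0]
ft_force: [-0.5, -0.7, -0.0]
gripper_width: 0.0578
```

Call:
servo_tool:
  commands: [0, 0, 0, 0, 0.6, 0, 0, 0, 0, 0.7, 0, 0, 0, 0, 1, 0, 0, 0, 0, 1, 0, 0, 0, 0, 1]
  force: 25

```text
t: 18.85
tool_pos: [0.4366, 0.1407, 0.0282]
tool_rot: [0.004, 1.0, -0.0, 0.0]
ft_force: [-0.4, -2.2, 4.0]
gripper_width: 0.0391
```

Call:
servo_tool:
  commands: [0, 0, 0.015, 0, 1, 0, 0, 0.03, 0, 1, 0, 0, 0.03, 0, 1, 0, 0, 0.025, 0, 1, 0.013, -0.013, 0, 0, 1, 0.0265, -0.0275, 0, 0, 1, 0.0265, -0.0275, 0, 0, 1, 0.0265, -0.0275, 0, 0, 1, 0.0265, -0.0275, 0, 0, 1, 0.0265, -0.0275, 0, 0, 1, 0.0265, -0.0275, 0, 0, 1, 0.0265, -0.0275, 0, 0, 1]

```text
t: 20.05
tool_pos: [0.6358, -0.0657, 0.1278]
tool_rot: [0.004, 1.0, 0.0, -0.0]
ft_force: [0.3, 0.3, -0.2]
gripper_width: 0.0393
```

Call:
servo_tool:
  commands: [0.012, -0.012, 0, 0, 1, 0, 0, 0, 0, 1, 0, 0, 0, 0, 1]

```text
t: 20.35
tool_pos: [0.6466, -0.0763, 0.1275]
tool_rot: [0.004, 1.0, 0.0, -0.0]
ft_force: [0.2, 1.0, -0.5]
gripper_width: 0.0394
```

```bash
python3 shot.py scene 190 110 440 300 a4
```

```text
(no output)
```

View pics/a4.png

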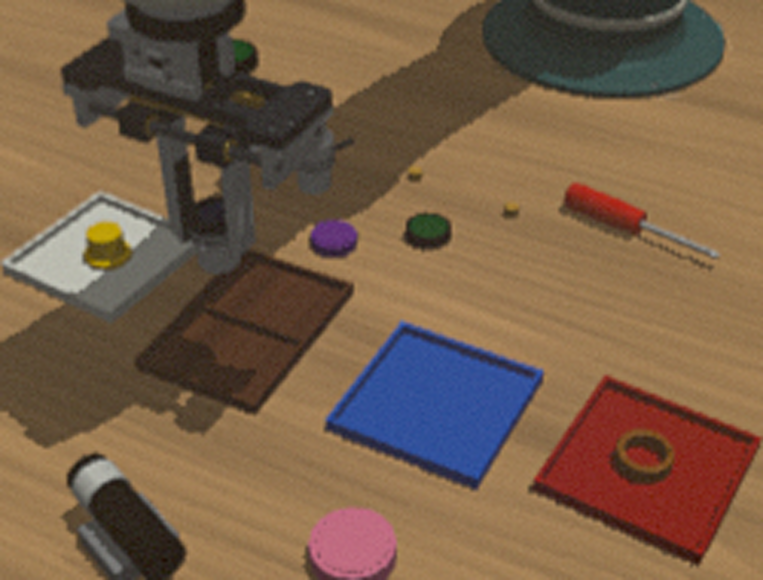

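Call:
servo_tool:
  commands: [0.002, -0.002, -0.035, 0, 1, 0, 0, -0.03, 0, 1, 0, 0, -0.015, 0, 1, 0, 0, -0.008, 0, 1, 0, 0, -0.004, 0, 1, 0, 0, -0.002, 0, 1, 0, 0, 0, 0, 1]

```text
t: 21.1
tool_pos: [0.6495, -0.0787, 0.0349]
tool_rot: [0.004, 1.0, -0.0, 0.001]
ft_force: [0.6, 0.3, -1.0]
gripper_width: 0.0393
```

Call:
servo_tool:
  commands: [0, 0, -0.0015, 0, 1, 0, 0, -0.001, 0, 1, 0, 0, 0, 0, 1]

```text
t: 21.4
tool_pos: [0.6494, -0.0787, 0.0322]
tool_rot: [0.004, 1.0, 0.0, 0.0]
ft_force: [-0.9, 0.0, 4.8]
gripper_width: 0.0393
```

Contact (4.8 N up). Release.

Call:
servo_tool:
  commands: [0, 0, 0, 0, 0.55, 0, 0, 0, 0, 0.5, 0, 0, 0, 0, 0.4, 0, 0, 0, 0, 0.3, 0, 0, 0, 0, 0.3, 0, 0, 0, 0, 0.3, 0, 0, 0.02, 0, 0.3, 0, 0, 0.03, 0, 0.3, 0, 0, 0.04, 0, 0, 0, 0, 0.03, 0, 0]

```text
t: 22.4
tool_pos: [0.6493, -0.0788, 0.1538]
tool_rot: [0.004, 1.0, -0.0, 0.001]
ft_force: [0.4, -0.6, -0.2]
gripper_width: 0.0788
```

Call:
servo_tool:
  commands: [-0.04, -0.0095, 0, 0, 0, -0.04, -0.0095, 0, 0, 0, -0.04, -0.0095, 0, 0, 0, -0.04, -0.0095, 0, 0, 0, -0.04, -0.0095, 0, 0, 0, -0.042, -0.0105, 0, 0, 0, 0, 0, 0, 0, 0]

```text
t: 23.1
tool_pos: [0.4027, -0.1377, 0.1516]
tool_rot: [0.006, 1.0, 0.0, -0.0]
ft_force: [0.4, 0.3, -0.0]
gripper_width: 0.0942
```

```bash
python3 look.py eyepiece_long moon_filter|grep -v 0.4$;  python3 shot.py scene 190 110 440 300 a5
```

```text
top moon_filter 0.69 [285 126  17  18] 225 -> [0.7701 0.1056] 0.41
top moon_filter 0.6 [419 280  18  18] 294 -> [ 0.2483 -0.3336] 0.5
top moon_filter 0.54 [318 225  10  15] 152 -> [ 0.4244 -0.0064] 0.13
top moon_filter 0.51 [340 210  12   6] 77 -> [ 0.4732 -0.0733] 0.71
scene eyepiece_long 0.66 [293 161  14  19] 263 -> [ 0.4076 -0.1358] 0.11
scene moon_filter 0.69 [298 188  14  12] 148 -> [ 0.4791 -0.0752] 0.16
scene moon_filter 0.63 [303 291  31  29] 659 -> [0.7727 0.1124] 0.46
scene moon_filter 0.52 [331 185  14   4] 123 -> [ 0.4257 -0.0062] 0.36
scene moon_filter 0.49 [266 130  17  11] 182 -> [ 0.257  -0.3302] 0.42
23.4
```

View pics/a5.png

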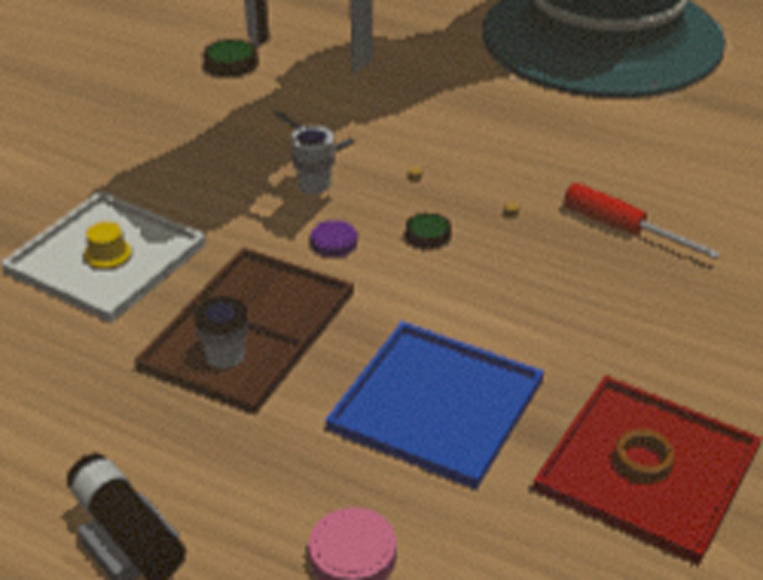

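Call:
servo_tool:
  commands: [0.001, 0.001, -0.03, 0, 0, 0, 0, -0.03, 0, 0, 0, 0, -0.03, 0, 0, 0, 0, -0.018, 0, 0, 0, 0, -0.008, 0, 0, 0, 0, 0, 0, 0, 0, 0, 0, 0, 0.4, 0, 0, 0, 0, 0.45, 0, 0, 0, 0, 0.45, 0, 0, 0, 0, 0.5, 0, 0, 0, 0, 0.55]

```text
t: 24.55
tool_pos: [0.4082, -0.1357, 0.0359]
tool_rot: [0.004, 1.0, -0.0, 0.0]
ft_force: [-0.2, 0.6, -0.0]
gripper_width: 0.0573
```

Call:
servo_tool:
  commands: [0, 0, 0, 0, 0.6, 0, 0, 0, 0, 0.7, 0, 0, 0, 0, 1, 0, 0, 0, 0, 1, 0, 0, 0, 0, 1]
  force: 25

```text
t: 25.05
tool_pos: [0.408, -0.1358, 0.0357]
tool_rot: [0.004, 1.0, -0.0, 0.0]
ft_force: [0.4, -2.3, 3.6]
gripper_width: 0.0393
```

Call:
servo_tool:
  commands: [0, 0, 0.015, 0, 1, 0, 0, 0.03, 0, 1, 0, 0, 0.03, 0, 1, 0, 0, 0.02, 0, 1, 0.014, 0.005, 0, 0, 1, 0.027, 0.0095, 0, 0, 1, 0.027, 0.0095, 0, 0, 1, 0.027, 0.0095, 0, 0, 1, 0.027, 0.0095, 0, 0, 1, 0.027, 0.0095, 0, 0, 1, 0.012, 0.004, 0, 0, 1, 0, 0, 0, 0, 1]

```text
t: 26.25
tool_pos: [0.5697, -0.0782, 0.1292]
tool_rot: [0.004, 1.0, 0.0, -0.001]
ft_force: [-1.0, -0.8, -1.2]
gripper_width: 0.039
```

Call:
servo_tool:
  commands: [0, 0, -0.035, 0, 1, 0, 0, -0.03, 0, 1, 0, 0, -0.015, 0, 1, 0, 0, -0.006, 0, 1, 0, 0, 0, 0, 1, 0, 0, 0, 0, 1]

```text
t: 26.85
tool_pos: [0.5695, -0.0794, 0.0457]
tool_rot: [0.005, 1.0, -0.0, 0.001]
ft_force: [-0.2, 0.0, -0.7]
gripper_width: 0.0396
```

Target z ≈ 0.0397.

Call:
servo_tool:
  commands: [0, 0, -0.003, 0, 1, 0, 0, -0.002, 0, 1, 0, 0, -0.001, 0, 1, 0, 0, 0, 0, 1]

```text
t: 27.25
tool_pos: [0.5695, -0.0792, 0.0396]
tool_rot: [0.004, 1.0, 0.0, 0.001]
ft_force: [-3.9, 0.6, 14.9]
gripper_width: 0.0394
```

Call:
servo_tool:
  commands: [0, 0, 0.0004, 0, 1, 0, 0, 0, 0, 0.55, 0, 0, 0, 0, 0.5, 0, 0, 0, 0, 0.4, 0, 0, 0, 0, 0.3, 0, 0, 0, 0, 0.3, 0, 0, 0, 0, 0.3, 0, 0, 0.02, 0, 0.3, 0, 0, 0.03, 0, 0.3, 0, 0, 0.04, 0, 0, 0, 0, 0.02, 0, 0]

```text
t: 28.35
tool_pos: [0.5699, -0.0795, 0.152]
tool_rot: [0.005, 1.0, -0.0, 0.001]
ft_force: [0.5, -0.8, 0.5]
gripper_width: 0.0785
```

Call:
servo_tool:
  commands: [-0.036, 0.018, 0, 0, 0, -0.036, 0.018, 0, 0, 0, -0.036, 0.018, 0, 0, 0, -0.036, 0.018, 0, 0, 0, 0, 0, 0, 0, 0, 0, 0, 0, 0, 0]

```text
t: 28.95
tool_pos: [0.4251, -0.0069, 0.1495]
tool_rot: [0.004, 1.0, 0.0, 0.001]
ft_force: [0.9, -1.4, -0.4]
gripper_width: 0.0939
```

```bash
python3 shot.py scene 190 110 440 300 a6;python3 -c "
from h import *
print(bot.sense()['tool_pos'])"
```

```text
[ 0.4256432  -0.00727944  0.14939795]
```

View pics/a6.png

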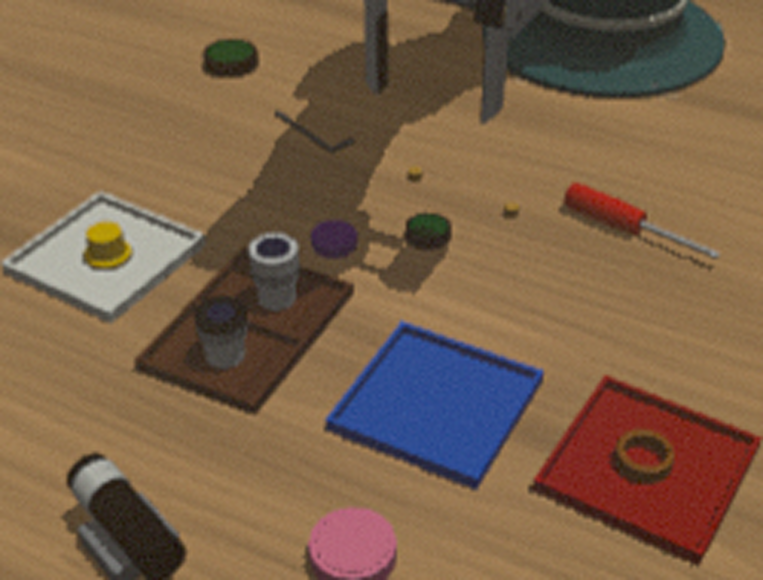

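Call:
servo_tool:
  commands: [0.001, 0.001, -0.04, 0, 0, 0, 0, -0.04, 0, 0, 0, 0, -0.03, 0, 0, 0, 0, -0.018, 0, 0, 0, 0, -0.008, 0, 0, 0, 0, 0, 0, 0.4, 0, 0, 0, 0, 0.45, 0, 0, 0, 0, 0.45, 0, 0, 0, 0, 0.5, 0, 0, 0, 0, 0.55]
  force: 12

```text
t: 30.0
tool_pos: [0.4263, -0.0062, 0.0133]
tool_rot: [0.004, 1.0, 0.0, 0.0]
ft_force: [-0.2, 0.3, -0.0]
gripper_width: 0.0574
```

Call:
servo_tool:
  commands: [0, 0, 0, 0, 0.6, 0, 0, 0, 0, 0.7, 0, 0, 0, 0, 1, 0, 0, 0, 0, 1, 0, 0, 0, 0, 1]

```text
t: 30.5
tool_pos: [0.4261, -0.0062, 0.0131]
tool_rot: [0.004, 1.0, -0.0, 0.0]
ft_force: [0.6, -0.4, 4.1]
gripper_width: 0.0415
```

Call:
servo_tool:
  commands: [0, 0, 0.015, 0, 1, 0, 0, 0.025, 0, 1, 0, 0, 0.03, 0, 1, 0, 0, 0.01, 0, 1, 0.014, 0.008, 0, 0, 1, 0.027, 0.0145, 0, 0, 1, 0.027, 0.0145, 0, 0, 1, 0.027, 0.0145, 0, 0, 1, 0.027, 0.0145, 0, 0, 1, 0.027, 0.0145, 0, 0, 1, 0.025, 0.013, 0, 0, 1, 0.013, 0.007, 0, 0, 1]

```text
t: 31.7
tool_pos: [0.6142, 0.0956, 0.092]
tool_rot: [0.004, 1.0, 0.0, -0.0]
ft_force: [-0.8, -0.5, -1.0]
gripper_width: 0.0412
```

Call:
servo_tool:
  commands: [0, 0, 0, 0, 1, 0, 0, -0.03, 0, 1, 0, 0, -0.025, 0, 1, 0, 0, -0.01, 0, 1, 0, 0, -0.006, 0, 1, 0, 0, 0, 0, 1, 0, 0, 0, 0, 1]

```text
t: 32.4
tool_pos: [0.6134, 0.0943, 0.0229]
tool_rot: [0.004, 1.0, 0.0, 0.001]
ft_force: [0.3, 0.2, -1.2]
gripper_width: 0.0416
```

Target z ≈ 0.0171.

Call:
servo_tool:
  commands: [0, 0, -0.003, 0, 1, 0, 0, -0.002, 0, 1, 0, 0, -0.0005, 0, 1, 0, 0, 0, 0, 1]

```text
t: 32.8
tool_pos: [0.6133, 0.0944, 0.017]
tool_rot: [0.004, 1.0, 0.0, 0.0]
ft_force: [-1.5, -0.3, 6.9]
gripper_width: 0.0414
```

Call:
servo_tool:
  commands: [0, 0, 0, 0, 0.5, 0, 0, 0, 0, 0.45, 0, 0, 0, 0, 0.35, 0, 0, 0, 0, 0.3, 0, 0, 0, 0, 0.3, 0, 0, 0, 0, 0.3, 0, 0, 0.02, 0, 0.3, 0, 0, 0.03, 0, 0.3, 0, 0, 0.04, 0, 0.3, 0, 0, 0.05, 0, 0.3, -0.04, 0, 0.03, 0, 0.3, -0.04, 0, 0, 0, 0.3]

```text
t: 34.0
tool_pos: [0.534, 0.0944, 0.1902]
tool_rot: [0.005, 1.0, 0.001, 0.003]
ft_force: [1.2, 0.3, -1.1]
gripper_width: 0.0658
```

Call:
servo_tool:
  commands: [-0.04, 0, 0, 0, 0, -0.04, 0, 0, 0, 0, -0.03, 0, 0, 0, 0, -0.03, 0, 0, 0, 0, 0, 0, 0, 0, 0, 0, 0, 0, 0, 0]

```text
t: 34.6
tool_pos: [0.3932, 0.0945, 0.187]
tool_rot: [0.004, 1.0, 0.0, 0.001]
ft_force: [0.4, 1.0, 0.2]
gripper_width: 0.0938
```

```bash
python3 shot.py scene 160 110 540 310 a7; python3 shot.py top 150 100 470 300 a8
cat > fin.py <<'E'
from h import *
for n in ("top","scene"):
    bot.snapshot(n)
    for l,z in dict(eyepiece_long=.004,eyepiece_short=.004,spacer_ring=.004,moon_filter=.004,dust_plug=.004,funnel=0).items():
        for d in bot.regions_of(l,n)[:3]:
            if d['confidence']<.4: continue
            x,e=fit(l,d['mask'],n,z=z); print(n,l,round(d['confidence'],2),x.round(4),round(e,2))
E
python3 fin.py
```

```text
top eyepiece_short 0.5 [ 0.6449 -0.0776] 0.07
top spacer_ring 0.46 [0.5941 0.2939] 0.9
top moon_filter 0.75 [ 0.2531 -0.3355] 0.47
top moon_filter 0.59 [0.7653 0.1128] 0.45
top moon_filter 0.43 [ 0.4742 -0.0759] 0.13
top funnel 0.81 [0.5407 0.4392] 0.04
scene eyepiece_long 0.59 [ 0.5695 -0.0777] 0.08
scene eyepiece_short 0.63 [ 0.6478 -0.0764] 0.07
scene spacer_ring 0.69 [0.5964 0.2525] 0.82
scene moon_filter 0.75 [0.6156 0.0961] 0.08
scene moon_filter 0.66 [ 0.4828 -0.0724] 0.09
scene moon_filter 0.62 [ 0.2661 -0.3246] 0.45
scene dust_plug 0.55 [0.6441 0.2949] 0.85
scene dust_plug 0.54 [ 0.5438 -0.0953] 0.34
scene dust_plug 0.47 [ 0.5908 -0.2362] 0.26
scene funnel 0.89 [0.5425 0.4403] 0.03
```

View pics/a7.png

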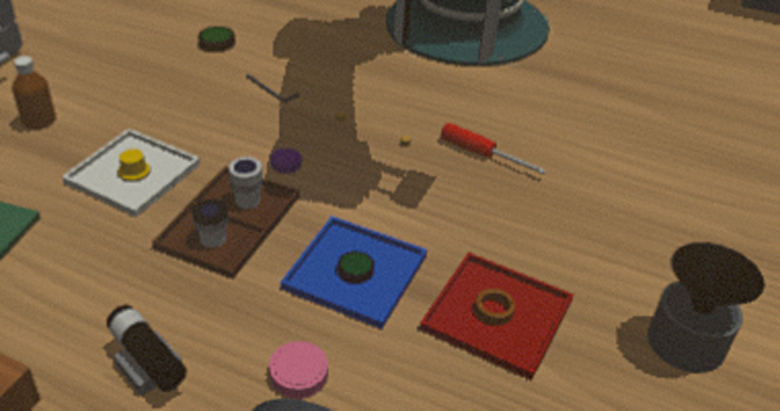

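View pics/a8.png

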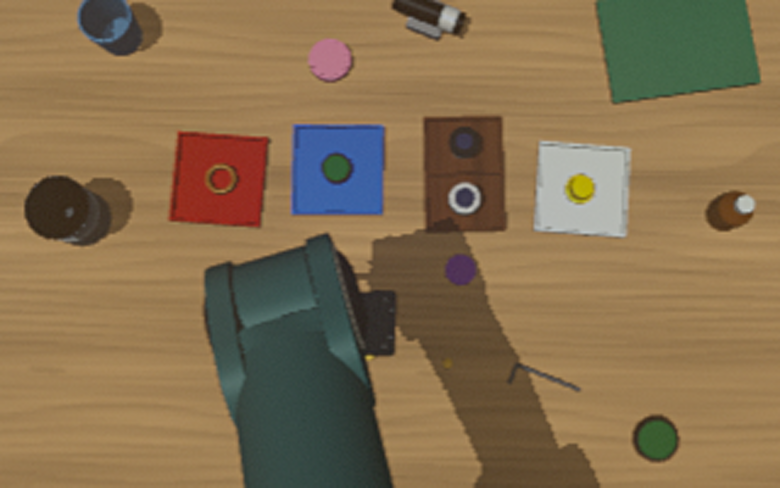

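All of them sit where they should, and the funnel has not moved.

```bash
python3 -c "
from station import bot
print(bot.hand_in())"
```

```text
the job is handed in; nothing more can be done
None
```

I sorted all five parts into their trays and handed the job in at about 36 s of the 128 s allowed.

- **Placement:** The last pictures show the yellow plug standing in the white tray and the ring flat in the red tray. The filter lies glass up in the blue tray. Both eyepieces stand upright, the short one in the far bay and the long one in the near bay. I lowered the eyepieces and the filter until the wrist force showed contact before releasing, so nothing was dropped.
- **Measured positions:** Fits to the pictures put the eyepieces and the filter within about 5 mm of where I aimed. The funnel came out within about 2 mm of its start. The gripper was open and clear of everything.
- **Failed or weak checks:**
  - The first grasp of the plug missed because I lifted before the jaws had closed. The plug had not moved, and the second try held.
  - At the end the networks gave poor fits for the ring and the plug and also some wrong hits. I confirmed those two by eye in both camera views.
  - I took no separate speed measurement for "at rest".

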